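# Blend two sizes of grinding beads with a stirrer

## Task

The large and the small ceramic grinding beads were filled into the steel bowl on opposite sides of the line through its two handles; blend them. Take the stirrer from its cork mat and, with its foot down among the beads, stir round through both halves of the bowl several times, until every large bead has a small one close beside it, touching it or less than a centimetre away. Touch the beads only with the stirrer, keep them all in the bowl, leave the flask, beaker and timer where they are, and finally stand the stirrer upright in the middle of its mat again and let go.

Things in the scene. Friction and masses are not known exactly. Their poses are not given: they have to be found in the camera images.
- bowl: fixed round steel bowl, rim 158 mm across, 62 mm high, wall 4 mm; inside: flat floor 6 mm up, 69 mm across, then a 40 degree cone up to 70 mm radius at 36 mm height, then a steep wall; beads roll back to the middle. Two loop handles along its x axis; the line through them parts its halves. Large beads start at y > 0, small at y < 0, the very middle free. Origin: centre of the underside, z up.
- mat: round cork mat, 100 mm across, 8 mm thick, fixed; the stirrer stands on it. Origin: centre of the underside, z up.
- stirrer: stirrer, 140 mm tall, about 0.2 kg, standing upright: flat-bottomed round steel foot 28 mm across and 30 mm high, above it a thinner shaft, then a black square grip, 22x22 mm, from 70 to 140 mm up. Origin: centre of the underside of the foot; z runs up the shaft, x and y are square to the faces of the grip.
- stirrer_foot (a point): centre of the underside of the stirrer's foot
- stirrer_grip (a point): middle of the black grip, on the axis, 105 mm above the underside
- flask: bystander: clear conical flask, 61 mm across, 104 mm tall; origin centre of the underside
- beaker: bystander: small beaker with an orange filling, 54 mm across, 71 mm tall; origin centre of the underside
- timer: bystander: flat push-button timer, 64x68x19 mm; origin centre of the underside
- large_1: round white ceramic bead, 28 mm in diameter; one large bead (3 alike). Origin: its centre.
- large_2: like large_1
- large_3: like large_1
- small_1: round white ceramic bead, 18 mm in diameter; one small bead (7 alike). Origin: its centre.
- small_2: like small_1
- small_3: like small_1
- small_4: like small_1
- small_5: like small_1
- small_6: like small_1
- small_7: like small_1

How it is judged:
By the outcome, as a careful person would: the job done as asked, in the order asked, and still so for the second after the job is handed in, with the robot touching nothing.
It also fails if it takes over 67 s, if anything falls off the work surface, if the arm or the gripper's body presses on something with over 40 N, if the wrist force passes 120 N, or if a joint passes its speed limit or range.

## Robot

A 6-joint arm with a two-finger parallel gripper is mounted at the origin on a cart in front of the work surface, level with it; the furniture and walls round the work are solid. World frame = base frame: x ahead of the robot, y to its left, z up, the work surface at z = 0. Lengths are in mm, angles in degrees, forces in N, time in s.
With the tool pointing down it reaches from about 350 to 725 mm from the base axis. Payload 4.3 kg.
Tool frame: the origin (TCP) lies on the centre line of the jaws, within the pads' length; the fingertips stand 22 mm ahead of it and the grasp point (between the pads) lies 3 mm ahead of it (manip.tcp_to_tips is the distance from the TCP to the fingertips, in mm); z points along the fingers, y is the direction in which the jaws open and shut (so a half turn about z gives the same grasp; the last joint's range is limited). The gripper opens to 85 mm and grips with 20 to 120 N. Pads are 22 mm wide; open, the fingers measure 114 mm over their backs; the gripper's body (76 mm by 85 mm) begins 54 mm behind the grasp point. The pads swing forward as they close: fully open they stand 13 mm farther back than shut.
Start: joints at [59.399, 21.618, 4.641, 73.018, 0, 83.68], TCP at [236.466, 524.164, 253.329] pointing down, gripper open.
Joint ranges: [-156.06, 156.06], [-48.1, 94.91], [-58.44, 69.94], [-101.28, 121.22], [-78.64, 73.56], [-180, 180]. Speed limits (degrees/s): [147.25, 147.25, 180, 180, 180, 180].

## Interface

Orientations are given as [roll, pitch, yaw] about the fixed x, y, z axes, in that order (R = Rz(yaw) Ry(pitch) Rx(roll)).
In Python, from station import manip gives the robot as it stands. The module is installed in compiled form; this text tells all that it offers.
- The arm moves only by the shell command python3 -m inch 'ROWS' [FORCE]. ROWS is JSON, a list of rows, each an object of numbers: "rx", "ry", "rz": the turn, a rotation vector about the tool's x, y, z each as a share of 4 degrees, from -1 to 1; "x", "y", "z": the shift along the tool's x, y, z each as a share of 0.06 m, from -1 to 1; "jaw": the opening, from 0 (shut) to 1 (fully open). In form: [{"rx": .., "ry": .., "rz": .., "x": .., "y": .., "z": .., "jaw": ..}, ...]. A call has 1 to 20 rows; each row shifts and turns the commanded pose from where the row before left it, along the tool's axes as they then stand; what a row does not reach is not made up. A row lasts 1/8 s, in which the tool goes at most 62.5 mm and 10.7 degrees, less where a joint would pass 70% of its speed; a pose out of reach is approached as far as the arm can. A call with a number of a shift or a turn outside -1 to 1 is refused whole. A call with a gripper value outside its range is refused whole. The fingers move at their own pace and stop on an object; FORCE is the grip in N (left out, the last holds). Time passes only in rows, so rows that do not move let the fingers close. It gives the time, the measured TCP pose, the force and the opening at its end, in the units of the state.
- manip.sense(): the state, without advancing time (a new reading comes with each control period).
- manip.snapshot(name): name is "scene" or "top" or "wrist"; returns the picture (400x640x3 uint8, red, green, blue); there is no depth.
- manip.get_calibration(name): a dict with "vfov" (degrees; the focal length in pixels is half the picture's height over the tangent of half this angle, whatever the lens; pixels are square), "cx", "cy" (the principal point, pixels), "R" (3x3) and "t" (3): a world point X has camera coordinates R X + t. Camera axes: x right, y down, z forward; pixel columns grow to the right and rows downward; lengths in mm; the calibration is good to about 2 mm. A picture is of the moment at which its call begins: read the wrist's pose just before it. get_calibration takes no time and is no camera call; for the wrist camera it gives the pose at the moment of the call.
- manip.sign_off(): hands the job in, once; it reports no verdict.
Trained networks look in the newest picture that a camera, given by its name, has taken for a name from the list of things; names that differ only in an ending like _2 or _b are one class to them, and where a whole thing is asked for, a point or a joint stands for the part that bears it (a point fixed in the world has none). Each returns a list of dicts, best first, with "confidence" (0 to 1); they miss things now and then, are a little off and sometimes report something else, mostly with a low value. They report only what shows in the picture. A call takes as long as a camera call.
- manip.recognise(camera, query): "bbox" ([left, top, right, bottom] in pixels, round what is visible of it).
- manip.place_of(camera, query): "uv" ([column, row] in pixels: a listed point, or the origin of a listed thing).
The state is a dict: "time_s": time; "joint_pos": joint angles; "dq": joint speeds; "joint_torque": joint torques, N m; "tool_pos": TCP position; "ee_rot": TCP orientation; "contact_force": force on the tool from outside, world axes, zero at the start; "ft_torque": the same for the moment, N m; "width": finger opening in mm.
Only numpy, scipy, OpenCV 4.12 (cv2) and the standard library are available. Lean on these libraries where they do the work, as an engineer would, in place of code of your own. Each camera call takes 0.05 s, during which the arm holds its last target.

## Working session

There is one attempt and no reset: what is moved stays moved. The work goes in short steps, Python scripts to look and compute and a shell command to move; the robot and the scene stay as the last step left them, time stands still between calls to the robot, and variables do not carry over. Pictures are saved under pics/ and viewed, and the job is handed in when it is done.

```bash
mkdir -p pics; cat > h.py <<'E'
import numpy as np,cv2
from station import manip
def snap(n,f):
    im=manip.snapshot(n); cv2.imwrite('pics/'+f,im[:,:,::-1]); return im
def ray(cam,uv,z,c=None):
    c=c or manip.get_calibration(cam)
    f=200/np.tan(np.radians(c['vfov']/2)); R=np.array(c['R']);t=np.array(c['t'])
    d=R.T@np.array([(uv[0]-c['cx'])/f,(uv[1]-c['cy'])/f,1]); o=-R.T@t
    return o+d*(z-o[2])/d[2]
def proj(cam,X):
    c=manip.get_calibration(cam); f=200/np.tan(np.radians(c['vfov']/2))
    p=np.array(c['R'])@np.array(X)+np.array(c['t']); return p[:2]/p[2]*f+[c['cx'],c['cy']]
E
python3 - <<'E'
from h import *
np.set_printoptions(precision=1,suppress=True)
print(manip.sense())
for n in['scene','top']:
    snap(n,n+'0.png'); c=manip.get_calibration(n); print(n,c['vfov'],-np.array(c['R']).T@c['t'])
    for q,z in[('bowl',0),('mat',0),('stirrer_foot',8),('stirrer_grip',113),('flask',0),('beaker',0),('timer',0)]:
        for r in manip.place_of(n,q)[:2]: print(q,np.round(r['uv']),round(r['confidence'],2),ray(n,r['uv'],z))
E
```

```text
{'time_s': 0.0, 'joint_pos': array([59.4, 21.7,  4.6, 73. ,  0. , 83.7]), 'dq': array([-0. ,  0. ,  0.1,  0.1,  0. ,  0. ]), 'joint_torque': array([ -0. , -46.4,  27. ,   0. ,   0. ,  -0. ]), 'tool_pos': array([236.1, 523.6, 252.3]), 'ee_rot': array([-179.9,   -0. ,  155.7]), 'contact_force': array([-1. , -0.7,  1. ]), 'ft_torque': array([-0.,  0., -0.]), 'width': 85.30904525259798}
scene 55.94292876778897 [ -60.8 -522.6  898.1]
bowl [256. 203.] 0.69 [540.4 188.6   0. ]
mat [326. 249.] 0.64 [ 517.8 -118.     0. ]
mat [257. 186.] 0.39 [601.9 243.9  -0. ]
stirrer_grip [321. 223.] 0.83 [ 513.4 -103.5  113. ]
flask [342. 189.] 0.59 [766.1  -8.4   0. ]
beaker [321. 245.] 0.66 [520.3 -96.6   0. ]
beaker [203. 190.] 0.57 [477.4 387.8   0. ]
timer [400. 296.] 0.92 [ 503.  -370.3    0. ]
top 55.28355545081799 [ 509.8    7.8 1196.8]
bowl [254. 218.] 0.97 [547.6 209.1   0. ]
mat [358. 228.] 0.73 [ 513.7 -116.9    0. ]
stirrer_foot [356. 225.] 0.41 [ 524.3 -108.5    8. ]
stirrer_grip [357. 227.] 0.46 [ 516.5 -102.9  113. ]
flask [316. 148.] 0.74 [769.9  11.6   0. ]
beaker [195. 240.] 0.91 [482.3 392.8   0. ]
timer [440. 234.] 0.66 [ 492.2 -372.4    0. ]
timer [246. 211.] 0.42 [570.7 232.7   0. ]
```

```bash
python3 - <<'E'
import cv2
a=cv2.imread('pics/top0.png');b=cv2.imread('pics/scene0.png')
x=cv2.resize(a[170:270,180:400][:, :],None,fx=3.6,fy=3.6,interpolation=cv2.INTER_CUBIC)
cv2.imwrite('pics/t0c.png',x)
cv2.imwrite('pics/s0c.png',cv2.resize(b[130:330,160:440],None,fx=2.8,fy=2.8,interpolation=cv2.INTER_CUBIC))
E
```

```text
(no output)
```

View pics/t0c.png

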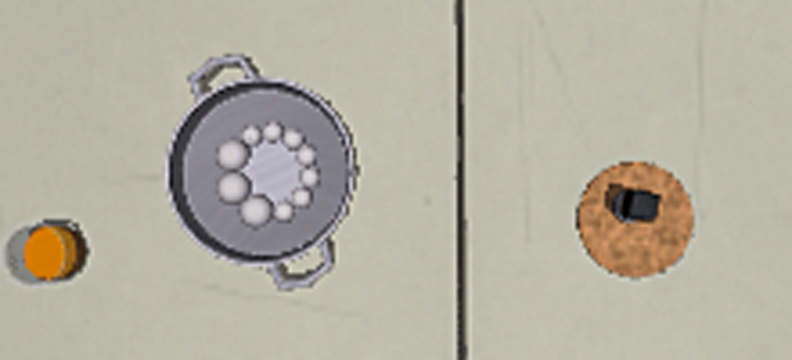

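View pics/s0c.png

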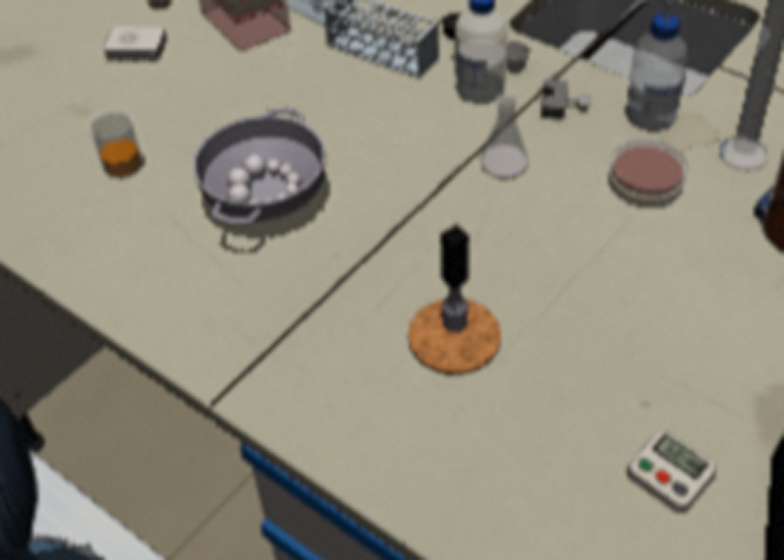

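View pics/top0.png

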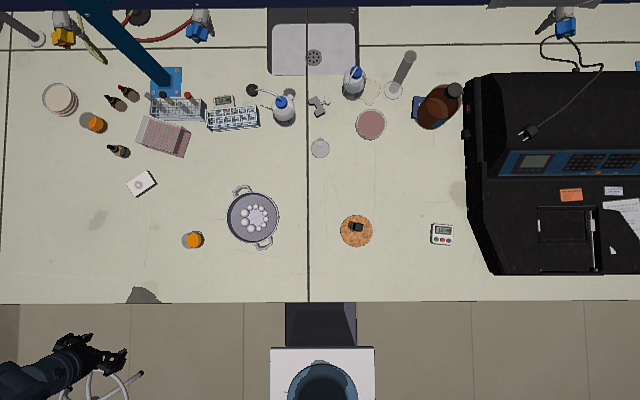

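The top view shows the bowl near pixel (253,218) with the large beads on its left and lower left and the small ones on its right. The mat is near (356,231) and the stirrer stands up and to the left of the mat's centre. Next I'll fit these positions precisely.

```bash
python3 - <<'E'
from h import *
np.set_printoptions(precision=1,suppress=True)
im=cv2.imread('pics/top0.png')
hsv=cv2.cvtColor(im,cv2.COLOR_BGR2HSV)
m=cv2.inRange(hsv,(5,60,60),(20,255,255)); m2=np.zeros_like(m); m2[205:255,330:385]=m[205:255,330:385]
p=cv2.convexHull(np.argwhere(m2)[:,::-1].astype(np.int32)); e=cv2.fitEllipse(p); print('mat',e,ray('top',e[0],8))
im=cv2.imread('pics/scene0.png');hsv=cv2.cvtColor(im,cv2.COLOR_BGR2HSV)
m=cv2.inRange(hsv,(5,60,60),(20,255,255)); m2=np.zeros_like(m); m2[220:270,295:350]=m[220:270,295:350]
p=cv2.convexHull(np.argwhere(m2)[:,::-1].astype(np.int32)); e=cv2.fitEllipse(p); print('mat scene',e,ray('scene',e[0],8))
print('bowl rim top',ray('top',(252.8,217.8),62), 'px dia', [ray('top',(180+x/3.6,217.8),62)[1] for x in(167,356)])
print('grip top',ray('top',(180+643/3.6,170+206/3.6),148),'scene',ray('scene',(160+455/2.8,130+228/2.8),148))
print('foot bottom scene',ray('scene',(160+455/2.8,130+320/2.8),8))
print('handles',ray('top',(180+225/3.6,170+63/3.6),45),ray('top',(180+303/3.6,170+283/3.6),45))
E
```

```text
mat ((356.04010009765625, 230.51876831054688), (31.834138870239258, 32.1345329284668), 119.75991821289062) [ 506.  -109.6    8. ]
mat scene ((321.8926696777344, 249.3053436279297), (27.926362991333008, 34.01108169555664), 90.74756622314453) [ 504.3 -111.5    8. ]
bowl rim top [546.5 201.9  62. ] px dia [np.float64(280.6659468569176), np.float64(124.24158585663824)]
grip top [ 515.3 -102.9  148. ] scene [ 523.3 -100.3  148. ]
foot bottom scene [ 520.9 -101.8    8. ]
handles [639.4 236.5  45. ] [454.4 170.3  45. ]
```

```bash
python3 -m inch '[{"x":-0.27,"y":-0.24,"jaw":1},{"x":-0.54,"y":-0.47,"jaw":1},{"x":-0.54,"y":-0.47,"jaw":1},{"x":-0.54,"y":-0.47,"jaw":1},{"x":-0.54,"y":-0.47,"jaw":1},{"x":-0.54,"y":-0.47,"jaw":1},{"x":-0.54,"y":-0.47,"jaw":1},{"x":-0.54,"y":-0.47,"jaw":1},{"x":-0.54,"y":-0.47,"jaw":1},{"x":-0.54,"y":-0.47,"jaw":1},{"x":-0.54,"y":-0.47,"jaw":1},{"x":-0.54,"y":-0.47,"jaw":1},{"x":-0.54,"y":-0.47,"jaw":1},{"x":-0.54,"y":-0.47,"jaw":1},{"x":-0.54,"y":-0.47,"jaw":1},{"x":-0.27,"y":-0.24,"jaw":1},{"jaw":1}]' 40
python3 - <<'E'
from h import *
s=manip.sense();print({k:np.round(s[k],1) for k in('tool_pos','ee_rot','joint_pos')}); c=manip.get_calibration('wrist');print(c)
snap('wrist','w1.png')
for q in('stirrer_grip','stirrer','mat'): print(q,manip.place_of('wrist',q)[:2],manip.recognise('wrist',q)[:2])
E
```

```text
{'tool_pos': array([236.5, 524.2, 253.4]), 'ee_rot': array([180. ,   0. , 155.7]), 'joint_pos': array([59.4, 21.6,  4.6, 73. , -0. , 83.7])}
{'vfov': 62.589359302813406, 'cx': 321.07096723242427, 'cy': 201.95913286913634, 'R': array([[ 4.11034494e-01,  9.11619391e-01,  8.54807982e-04],
       [ 8.77687953e-01, -3.95988455e-01,  2.69920361e-01],
       [ 2.46403130e-01, -1.10196325e-01, -9.62882271e-01]]), 't': array([-576.2120044 ,  -35.92869214,  378.85319573])}
stirrer_grip [] []
stirrer [] []
mat [] []validation failed for argument at $[0]...
```

View pics/w1.png

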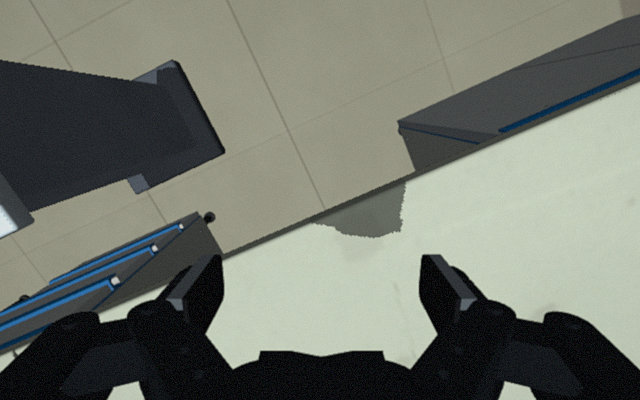

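The wrist picture shows only the table edge, and the move was refused, so rows seem to need every key.

```bash
python3 -m inch '[{"rx":0,"ry":0,"rz":0,"x":-0.27,"y":-0.24,"z":0,"jaw":1},{"rx":0,"ry":0,"rz":0,"x":-0.54,"y":-0.47,"z":0,"jaw":1},{"rx":0,"ry":0,"rz":0,"x":-0.54,"y":-0.47,"z":0,"jaw":1},{"rx":0,"ry":0,"rz":0,"x":-0.54,"y":-0.47,"z":0,"jaw":1},{"rx":0,"ry":0,"rz":0,"x":-0.54,"y":-0.47,"z":0,"jaw":1},{"rx":0,"ry":0,"rz":0,"x":-0.54,"y":-0.47,"z":0,"jaw":1},{"rx":0,"ry":0,"rz":0,"x":-0.54,"y":-0.47,"z":0,"jaw":1},{"rx":0,"ry":0,"rz":0,"x":-0.54,"y":-0.47,"z":0,"jaw":1},{"rx":0,"ry":0,"rz":0,"x":-0.54,"y":-0.47,"z":0,"jaw":1},{"rx":0,"ry":0,"rz":0,"x":-0.54,"y":-0.47,"z":0,"jaw":1},{"rx":0,"ry":0,"rz":0,"x":-0.54,"y":-0.47,"z":0,"jaw":1},{"rx":0,"ry":0,"rz":0,"x":-0.54,"y":-0.47,"z":0,"jaw":1},{"rx":0,"ry":0,"rz":0,"x":-0.54,"y":-0.47,"z":0,"jaw":1},{"rx":0,"ry":0,"rz":0,"x":-0.54,"y":-0.47,"z":0,"jaw":1},{"rx":0,"ry":0,"rz":0,"x":-0.54,"y":-0.47,"z":0,"jaw":1},{"rx":0,"ry":0,"rz":0,"x":-0.27,"y":-0.24,"z":0,"jaw":1},{"rx":0,"ry":0,"rz":0,"x":0,"y":0,"z":0,"jaw":1}]' 40
python3 - <<'E'
from h import *
s=manip.sense();print({k:np.round(s[k],1) for k in('time_s','tool_pos','ee_rot','joint_pos')})
snap('wrist','w2.png');snap('top','t2.png')
for q in('stirrer_grip','mat'): print(q,manip.place_of('wrist',q)[:2])
E
```

```text
time_s: 3.28
tool_pos: [505.6, -62.6, 253.1]
ee_rot: [180.0, -0.0, 155.6]
contact_force: [0.1, -0.6, -1.3]
width: 85.8
{'time_s': np.float64(3.3), 'tool_pos': array([505.6, -62.6, 253.1]), 'ee_rot': array([180. ,  -0. , 155.6]), 'joint_pos': array([-14.2,  14. ,  -6. ,  70. ,   0. ,  10.2])}
stirrer_grip [{'uv': [285.6, 234.9], 'confidence': 0.69}, {'uv': [575.6, 75.4], 'confidence': 0.33}]
mat [{'uv': [282.0, 187.8], 'confidence': 0.67}, {'uv': [538.4, 99.4], 'confidence': 0.64}]
```

View pics/w2.png

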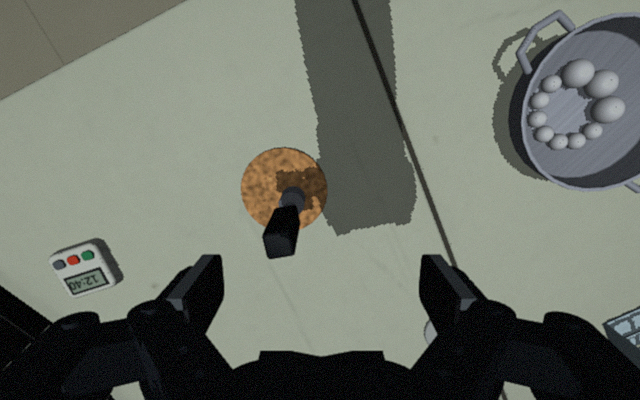

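The wrist view shows the mat at (284,189), the stirrer's grip running from (293,190) to (280,250), and the bowl at the upper right. Zooming in on the stirrer to get its yaw.

```bash
python3 - <<'E'
from h import *
im=cv2.imread('pics/w2.png')
c=im[130:275,220:350]; c=cv2.convertScaleAbs(c,alpha=2.2,beta=20)
cv2.imwrite('pics/w2c.png',cv2.resize(c,None,fx=4,fy=4,interpolation=cv2.INTER_CUBIC))
np.set_printoptions(precision=1,suppress=True)
hsv=cv2.cvtColor(im,cv2.COLOR_BGR2HSV)
m=cv2.inRange(hsv,(5,60,40),(22,255,255)); m[:130]=0;m[240:]=0;m[:,:230]=0;m[:,335:]=0
p=cv2.convexHull(np.argwhere(m)[:,::-1].astype(np.int32)); e=cv2.fitEllipse(p); print('mat',e,ray('wrist',e[0],8))
b=cv2.convexHull(np.argwhere(m)[:,::-1].astype(np.int32))[:,0]
P=np.array([ray('wrist',q,8)[:2] for q in b]); print(cv2.minEnclosingCircle(P.astype(np.float32)))
print(ray('wrist',(293,190),30))
E
```

```text
mat ((283.632080078125, 189.2243194580078), (83.71648406982422, 86.78314971923828), 110.92152404785156) [ 505.7 -106.8    8. ]
((507.43499755859375, -107.49817657470703), 49.91495132446289)
[506.9 -93.5  30. ]
```

View pics/w2c.png

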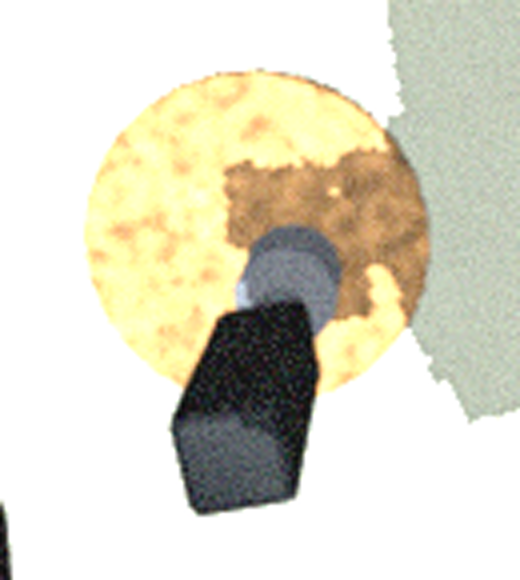

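```bash
python3 - <<'E'
from h import *
np.set_printoptions(precision=1,suppress=True)
im=cv2.imread('pics/w2.png')
c=im[215:275,250:310].astype(float); c=cv2.GaussianBlur(cv2.resize(np.clip(c*6,0,255).astype(np.uint8),None,fx=9,fy=9,interpolation=cv2.INTER_CUBIC),(0,0),6)
cv2.imwrite('pics/w2d.png',c)
q=[(220+x/4,130+y/4) for x,y in [(174,428),(200,515),(296,495),(275,422)]]
P=np.array([ray('wrist',a,148) for a in q]);print(P,P.mean(0)); d=np.diff(P[[0,1,2,3,0],:2],axis=0); print(np.hypot(*d.T),np.degrees(np.arctan2(d[:,1],d[:,0])))
# foot top face ellipse centre 
print('foot top',ray('wrist',(220+292/4,130+290/4),38),'bottom', ray('wrist',(220+296/4,130+262/4),8))
E
```

```text
[[ 508.4 -107.7  148. ]
 [ 526.1 -111.2  148. ]
 [ 529.8  -93.   148. ]
 [ 515.   -90.2  148. ]] [ 519.8 -100.5  148. ]
[18.  18.6 15.  18.7] [ -11.1   78.5  169.5 -110.6]
foot top [517.7 -97.9  38. ] bottom [517.3 -99.1   8. ]
```

View pics/w2d.png

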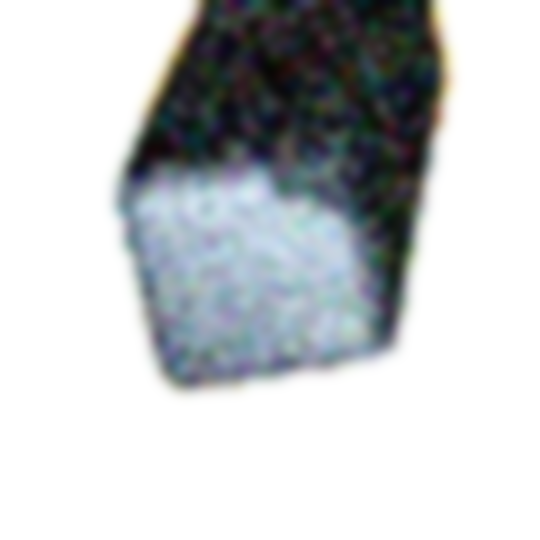

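The top face edges lie at -11° and 79°, and the stirrer is near (518.5,-100).

```bash
python3 -m inch '[{"rx":0,"ry":0,"rz":-0.84,"x":0,"y":0,"z":0,"jaw":1},{"rx":0,"ry":0,"rz":-0.84,"x":0,"y":0,"z":0,"jaw":1},{"rx":0,"ry":0,"rz":-0.84,"x":0,"y":0,"z":0,"jaw":1},{"rx":0,"ry":0,"rz":-0.84,"x":0,"y":0,"z":0,"jaw":1},{"rx":0,"ry":0,"rz":0,"x":-0.16,"y":-0.29,"z":0.35,"jaw":1},{"rx":0,"ry":0,"rz":0,"x":-0.17,"y":-0.28,"z":0.35,"jaw":1},{"rx":0,"ry":0,"rz":0,"x":0,"y":0,"z":0.35,"jaw":1},{"rx":0,"ry":0,"rz":0,"x":0,"y":0,"z":0,"jaw":1},{"rx":0,"ry":0,"rz":0,"x":0,"y":0,"z":0,"jaw":1}]'
python3 - <<'E'
from h import *
s=manip.sense();print({k:np.round(s[k],1) for k in('time_s','tool_pos','ee_rot','joint_pos')})
snap('wrist','w3.png')
E
```

```text
time_s: 4.6
tool_pos: [518.4, -98.4, 191.2]
ee_rot: [180.0, 0.0, 169.2]
contact_force: [0.4, 0.1, 0.6]
width: 85.6
{'time_s': np.float64(4.6), 'tool_pos': array([518.4, -98.4, 191.2]), 'ee_rot': array([180. ,   0. , 169.2]), 'joint_pos': array([-17.6,  17.6, -10.4,  61.9,   0. ,  -6.9])}
```

View pics/w3.png

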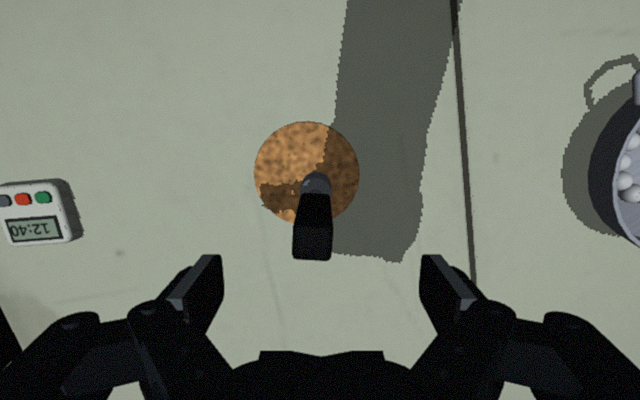

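The grip now looks square to the jaws, with its top face at about columns 293–331. Checking its position once more before descending.

```bash
python3 - <<'E'
from h import *
np.set_printoptions(precision=1,suppress=True)
im=cv2.imread('pics/w3.png')
c=im[165:275,260:370].astype(float); c=cv2.GaussianBlur(cv2.resize(np.clip(c*5,0,255).astype(np.uint8),None,fx=5,fy=5,interpolation=cv2.INTER_CUBIC),(0,0),3)
cv2.imwrite('pics/w3d.png',c)
for u in((291.5,259),(331,259)):print(ray('wrist',u,148))
im=cv2.imread('pics/w3.png')
hsv=cv2.cvtColor(im,cv2.COLOR_BGR2HSV)
m=cv2.inRange(hsv,(5,60,30),(22,255,255)); m[:110]=0;m[230:]=0;m[:,:245]=0;m[:,370:]=0
b=cv2.convexHull(np.argwhere(m)[:,::-1].astype(np.int32))[:,0]
P=np.array([ray('wrist',q,8)[:2] for q in b]); print(cv2.minEnclosingCircle(P.astype(np.float32)))
E
```

```text
[ 526.9 -115.9  148. ]
[531.  -94.6 148. ]
((508.7052001953125, -109.79521942138672), 49.77865982055664)
```

View pics/w3d.png

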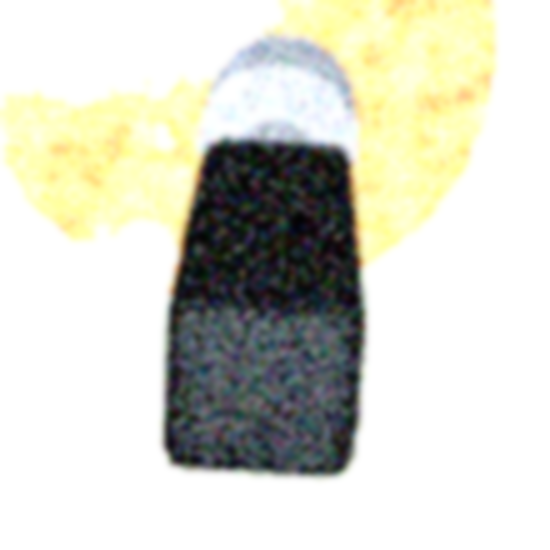

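```bash
python3 -m inch '[{"rx":0,"ry":0,"rz":0,"x":0,"y":-0.08,"z":0.3,"jaw":1},{"rx":0,"ry":0,"rz":0,"x":0,"y":0,"z":0.4,"jaw":1},{"rx":0,"ry":0,"rz":0,"x":0,"y":0,"z":0.35,"jaw":1},{"rx":0,"ry":0,"rz":0,"x":0,"y":0,"z":0.1,"jaw":1},{"rx":0,"ry":0,"rz":0,"x":0,"y":0,"z":0,"jaw":0.5},{"rx":0,"ry":0,"rz":0,"x":0,"y":0,"z":0,"jaw":0.3},{"rx":0,"ry":0,"rz":0,"x":0,"y":0,"z":0,"jaw":0.1},{"rx":0,"ry":0,"rz":0,"x":0,"y":0,"z":0,"jaw":0},{"rx":0,"ry":0,"rz":0,"x":0,"y":0,"z":0,"jaw":0},{"rx":0,"ry":0,"rz":0,"x":0,"y":0,"z":0,"jaw":0},{"rx":0,"ry":0,"rz":0,"x":0,"y":0,"z":0,"jaw":0}]' 90
python3 -c "
from h import *
snap('scene','s4.png')"
```

```text
time_s: 6.02
tool_pos: [518.2, -103.9, 122.2]
ee_rot: [180.0, 0.1, 169.2]
contact_force: [0.4, 1.7, 5.5]
width: 21.2
```

```bash
python3 -m inch '[{"rx":0,"ry":0,"rz":0,"x":0,"y":0,"z":-0.2,"jaw":0},{"rx":0,"ry":0,"rz":0,"x":0,"y":0,"z":-0.5,"jaw":0},{"rx":0,"ry":0,"rz":0,"x":0,"y":0,"z":-0.6,"jaw":0},{"rx":0,"ry":0,"rz":0,"x":0.02,"y":0.2,"z":-0.2,"jaw":0},{"rx":0,"ry":0,"rz":0,"x":0.06,"y":0.6,"z":0,"jaw":0},{"rx":0,"ry":0,"rz":0,"x":0.07,"y":0.7,"z":0,"jaw":0},{"rx":0,"ry":0,"rz":0,"x":0.07,"y":0.7,"z":0,"jaw":0},{"rx":0,"ry":0,"rz":0,"x":0.07,"y":0.7,"z":0,"jaw":0},{"rx":0,"ry":0,"rz":0,"x":0.07,"y":0.7,"z":0,"jaw":0},{"rx":0,"ry":0,"rz":0,"x":0.07,"y":0.7,"z":0,"jaw":0},{"rx":0,"ry":0,"rz":0,"x":0.05,"y":0.5,"z":0,"jaw":0},{"rx":0,"ry":0,"rz":0,"x":0.02,"y":0.3,"z":0,"jaw":0},{"rx":0,"ry":0,"rz":0,"x":0,"y":0,"z":0,"jaw":0},{"rx":0,"ry":0,"rz":0,"x":0,"y":0,"z":0,"jaw":0}]'
python3 -c "
from h import *
snap('scene','s5.png');snap('wrist','w5.png');snap('top','t5.png')
a=cv2.imread('pics/s5.png')[130:290,160:380];cv2.imwrite('pics/s5c.png',cv2.resize(a,None,fx=3.5,fy=3.5,interpolation=cv2.INTER_CUBIC))"
```

```text
time_s: 7.82
tool_pos: [545.2, 201.5, 211.0]
ee_rot: [-179.9, -0.0, 169.1]
contact_force: [-0.4, -0.3, -2.8]
width: 21.3
```

View pics/w5.png

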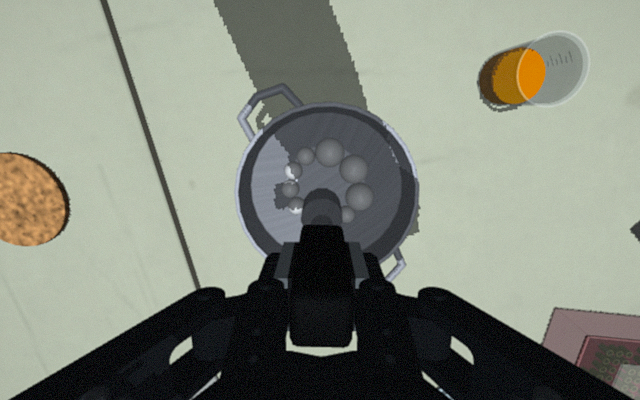

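View pics/s5c.png

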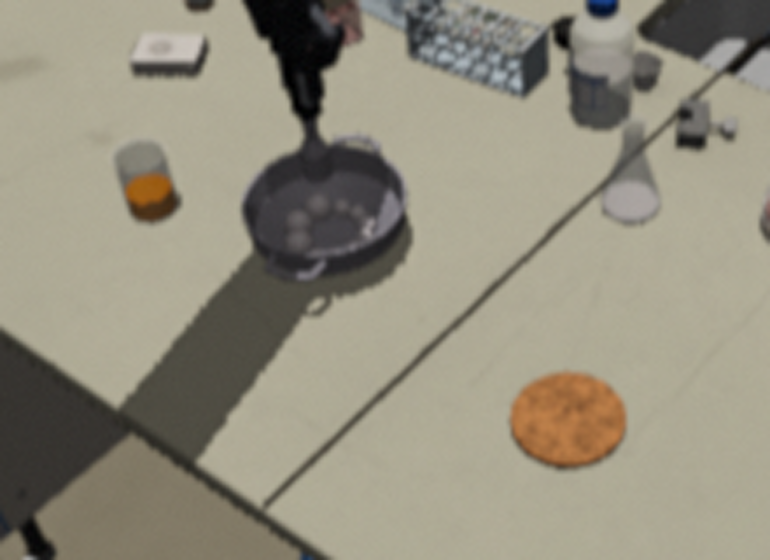

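```bash
python3 - <<'E'
from h import *
np.set_printoptions(precision=1,suppress=True)
print('bowl',ray('wrist',(327,193),62))
s=manip.sense();c=s['tool_pos']
print('foot px if on axis', proj('wrist',[c[0],c[1],c[2]-114.2+30]),proj('wrist',[c[0],c[1],c[2]-114.2]))
# project circles for checking bowl guess
im=cv2.imread('pics/w5.png');im2=cv2.imread('pics/t5.png')
for cc,col in(((546.7,202),(0,255,0)),):
  for a in np.arange(0,360,4):
    for n,I in(('wrist',im),('top',im2)):
      for r,z in((79,62),(34.5,6)):
        u=proj(n,[cc[0]+r*np.cos(np.radians(a)),cc[1]+r*np.sin(np.radians(a)),z]);cv2.circle(I,tuple(int(round(x)) for x in u),0,col,-1)
cv2.imwrite('pics/w5o.png',cv2.resize(im[80:300,200:450],None,fx=2.4,fy=2.4)); cv2.imwrite('pics/t5o.png',cv2.resize(im2[170:270,190:320],None,fx=5,fy=5))
E
```

```text
bowl [547.1 207.   62. ]
foot px if on axis [319.9 216.4] [320.  203.9]
```

View pics/w5o.png

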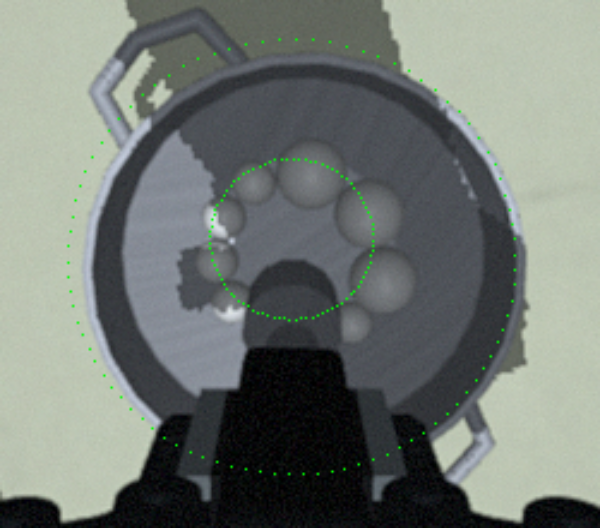

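View pics/t5o.png

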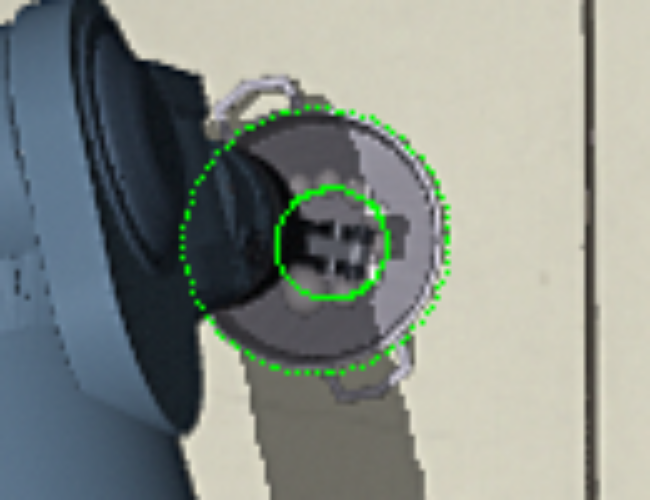

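The projected rim disagrees with the wrist view by a few mm. I'll fit the rim in several views.

```bash
python3 - <<'E'
import cv2
a=cv2.imread('pics/top0.png')[180:255,215:290];cv2.imwrite('pics/t0z.png',cv2.resize(a,None,fx=8,fy=8,interpolation=cv2.INTER_CUBIC))
a=cv2.imread('pics/scene0.png')[160:220,220:285];cv2.imwrite('pics/s0z.png',cv2.resize(a,None,fx=9,fy=9,interpolation=cv2.INTER_CUBIC))
E
```

```text
(no output)
```

View pics/t0z.png

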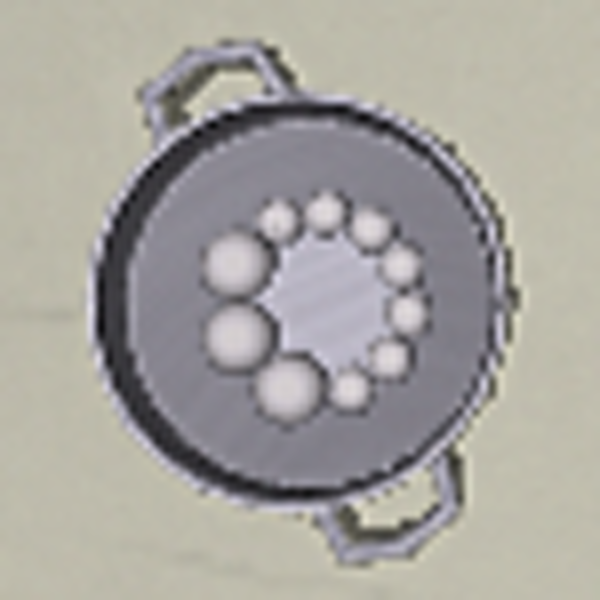

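View pics/s0z.png

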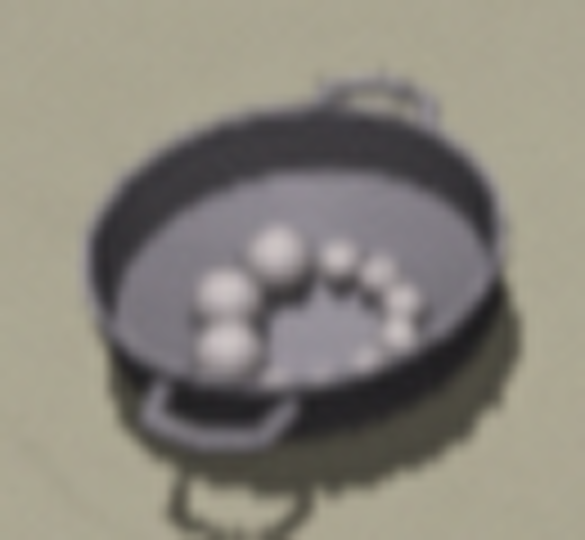

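```bash
python3 - <<'E'
from h import *
from scipy.optimize import least_squares
np.set_printoptions(precision=2,suppress=True)
V={'top':[(215+x/8,180+y/8) for x,y in((90,300),(108,215),(160,145),(320,94),(440,148),(492,225),(505,300),(440,440),(310,508),(200,480),(130,410))],
'scene':[(220+x/9,160+y/9) for x,y in((88,250),(105,200),(170,140),(300,107),(420,135),(490,200),(500,240),(400,355),(200,385),(110,330))],
'wrist':[(200+x/2.4,80+y/2.4) for x,y in((86,265),(95,215),(140,130),(235,70),(300,55),(370,65),(440,100),(500,170),(524,250),(515,320),(475,390),(135,400),(100,345))]}
def res(p,n):
    return [np.hypot(*(ray(n,u,62)[:2]-p[:2]))-p[2] for u in V[n]]
for n in V:
    r=least_squares(res,[547,203,79],args=(n,));print(n,r.x,np.std(r.fun))
    r=least_squares(lambda p:res([*p,79],n),[547,203]);print('   fixed',r.x)
E
```

```text
top [548.74 203.76  76.67] 0.9726764987493539
   fixed [548.73 203.61]
scene [545.54 202.38  75.92] 1.635794847569276
   fixed [545.28 201.72]
wrist [550.9  206.09  77.02] 0.6422425793750697
   fixed [552.44 205.9 ]
```

```bash
python3 -m inch '[{"rx":0,"ry":0,"rz":0,"x":-0.05,"y":0.06,"z":0.1,"jaw":0},{"rx":0,"ry":0,"rz":0,"x":0,"y":0,"z":0.4,"jaw":0},{"rx":0,"ry":0,"rz":0,"x":0,"y":0,"z":0.4,"jaw":0},{"rx":0,"ry":0,"rz":0,"x":0,"y":0,"z":0.3,"jaw":0},{"rx":0,"ry":0,"rz":0,"x":0,"y":0,"z":0.2,"jaw":0},{"rx":0,"ry":0,"rz":0,"x":0,"y":0,"z":0.06,"jaw":0},{"rx":0,"ry":0,"rz":0,"x":0,"y":0,"z":0,"jaw":0}]'
python3 -c "
from h import *
snap('wrist','w6.png')"
```

```text
time_s: 8.85
tool_pos: [549.4, 205.3, 124.0]
ee_rot: [180.0, 0.0, 169.2]
contact_force: [-0.0, -0.1, -3.2]
width: 21.2
```

View pics/w6.png

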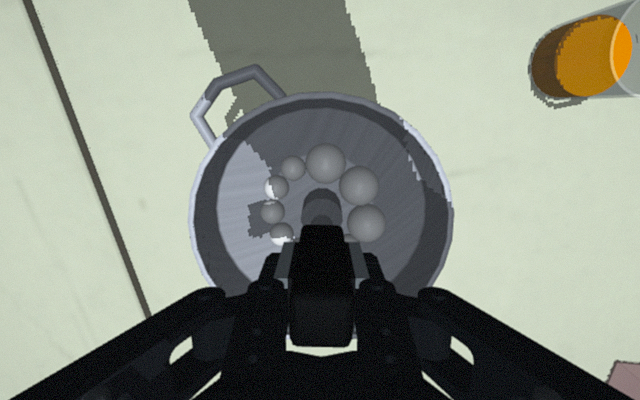

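The foot is at (321,210), centred in the bowl, and the ring of beads is undisturbed. Starting to stir.

```bash
python3 -m inch '[{"rx":0,"ry":0,"rz":0,"x":0.16,"y":0,"z":0,"jaw":0},{"rx":0,"ry":0,"rz":0,"x":0.16,"y":0,"z":0,"jaw":0},{"rx":0,"ry":0,"rz":0,"x":-0.02,"y":0.12,"z":0,"jaw":0},{"rx":0,"ry":0,"rz":0,"x":-0.07,"y":0.1,"z":0,"jaw":0},{"rx":0,"ry":0,"rz":0,"x":-0.1,"y":0.07,"z":0,"jaw":0},{"rx":0,"ry":0,"rz":0,"x":-0.12,"y":0.02,"z":0,"jaw":0},{"rx":0,"ry":0,"rz":0,"x":-0.12,"y":-0.02,"z":0,"jaw":0},{"rx":0,"ry":0,"rz":0,"x":-0.1,"y":-0.07,"z":0,"jaw":0},{"rx":0,"ry":0,"rz":0,"x":-0.07,"y":-0.1,"z":0,"jaw":0},{"rx":0,"ry":0,"rz":0,"x":-0.02,"y":-0.12,"z":0,"jaw":0},{"rx":0,"ry":0,"rz":0,"x":0.02,"y":-0.12,"z":0,"jaw":0},{"rx":0,"ry":0,"rz":0,"x":0.07,"y":-0.1,"z":0,"jaw":0},{"rx":0,"ry":0,"rz":0,"x":0.1,"y":-0.07,"z":0,"jaw":0},{"rx":0,"ry":0,"rz":0,"x":0.12,"y":-0.02,"z":0,"jaw":0},{"rx":0,"ry":0,"rz":0,"x":0.12,"y":0.02,"z":0,"jaw":0},{"rx":0,"ry":0,"rz":0,"x":0.1,"y":0.07,"z":0,"jaw":0},{"rx":0,"ry":0,"rz":0,"x":0.07,"y":0.1,"z":0,"jaw":0},{"rx":0,"ry":0,"rz":0,"x":0.02,"y":0.12,"z":0,"jaw":0}]'
python3 -c "
from h import *
snap('wrist','w7.png')"
```

```text
time_s: 11.15
tool_pos: [530.0, 209.5, 123.8]
ee_rot: [-180.0, -0.0, 169.2]
contact_force: [1.0, -0.7, -1.1]
width: 21.3
```

View pics/w7.png

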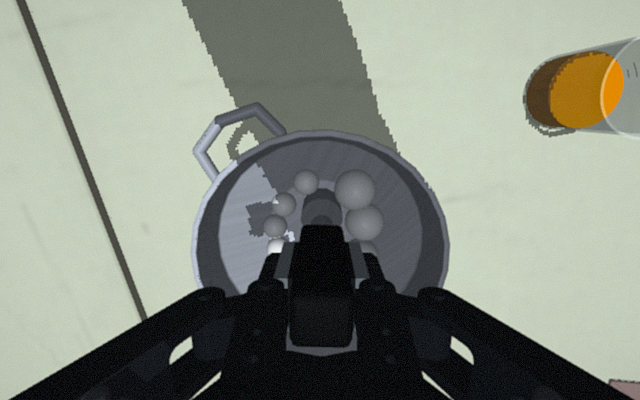

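After one lap, two large beads sit at (355,190) and (363,222), still together on the right. The next lap is a little wider.

```bash
python3 -m inch '[{"rx":0,"ry":0,"rz":0,"x":0.05,"y":0,"z":0,"jaw":0},{"rx":0,"ry":0,"rz":0,"x":-0.03,"y":0.14,"z":0,"jaw":0},{"rx":0,"ry":0,"rz":0,"x":-0.08,"y":0.12,"z":0,"jaw":0},{"rx":0,"ry":0,"rz":0,"x":-0.12,"y":0.08,"z":0,"jaw":0},{"rx":0,"ry":0,"rz":0,"x":-0.14,"y":0.03,"z":0,"jaw":0},{"rx":0,"ry":0,"rz":0,"x":-0.14,"y":-0.03,"z":0,"jaw":0},{"rx":0,"ry":0,"rz":0,"x":-0.12,"y":-0.08,"z":0,"jaw":0},{"rx":0,"ry":0,"rz":0,"x":-0.08,"y":-0.12,"z":0,"jaw":0},{"rx":0,"ry":0,"rz":0,"x":-0.03,"y":-0.14,"z":0,"jaw":0},{"rx":0,"ry":0,"rz":0,"x":0.03,"y":-0.14,"z":0,"jaw":0},{"rx":0,"ry":0,"rz":0,"x":0.08,"y":-0.12,"z":0,"jaw":0},{"rx":0,"ry":0,"rz":0,"x":0.12,"y":-0.08,"z":0,"jaw":0},{"rx":0,"ry":0,"rz":0,"x":0.14,"y":-0.03,"z":0,"jaw":0},{"rx":0,"ry":0,"rz":0,"x":0.14,"y":0.03,"z":0,"jaw":0},{"rx":0,"ry":0,"rz":0,"x":0.12,"y":0.08,"z":0,"jaw":0},{"rx":0,"ry":0,"rz":0,"x":0.08,"y":0.12,"z":0,"jaw":0},{"rx":0,"ry":0,"rz":0,"x":0.03,"y":0.14,"z":0,"jaw":0}]'
python3 -c "
from h import *
snap('wrist','w8.png');snap('scene','s8.png')
a=cv2.imread('pics/s8.png')[150:230,210:300];cv2.imwrite('pics/s8c.png',cv2.resize(a,None,fx=6,fy=6,interpolation=cv2.INTER_CUBIC))"
```

```text
time_s: 13.32
tool_pos: [526.7, 210.2, 123.6]
ee_rot: [-180.0, -0.0, 169.2]
contact_force: [0.3, -0.5, -2.7]
width: 21.0
```

View pics/w8.png

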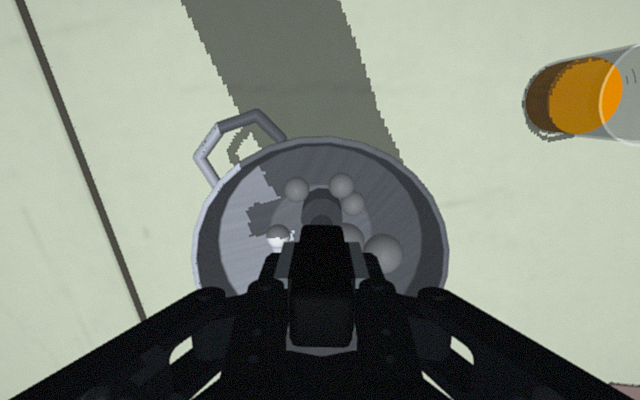

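View pics/s8c.png

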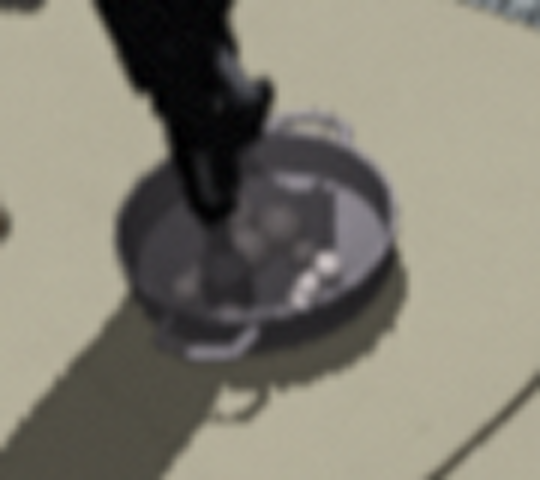

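The beads are now mixing, with small ones at the right near (345,195) next to large ones. Next: one more lap the same way, then one reversed.

```bash
python3 -m inch '[{"rx":0,"ry":0,"rz":0,"x":-0.03,"y":0.14,"z":0,"jaw":0},{"rx":0,"ry":0,"rz":0,"x":-0.08,"y":0.12,"z":0,"jaw":0},{"rx":0,"ry":0,"rz":0,"x":-0.12,"y":0.08,"z":0,"jaw":0},{"rx":0,"ry":0,"rz":0,"x":-0.14,"y":0.03,"z":0,"jaw":0},{"rx":0,"ry":0,"rz":0,"x":-0.14,"y":-0.03,"z":0,"jaw":0},{"rx":0,"ry":0,"rz":0,"x":-0.12,"y":-0.08,"z":0,"jaw":0},{"rx":0,"ry":0,"rz":0,"x":-0.08,"y":-0.12,"z":0,"jaw":0},{"rx":0,"ry":0,"rz":0,"x":-0.03,"y":-0.14,"z":0,"jaw":0},{"rx":0,"ry":0,"rz":0,"x":0.03,"y":-0.14,"z":0,"jaw":0},{"rx":0,"ry":0,"rz":0,"x":0.08,"y":-0.12,"z":0,"jaw":0},{"rx":0,"ry":0,"rz":0,"x":0.12,"y":-0.08,"z":0,"jaw":0},{"rx":0,"ry":0,"rz":0,"x":0.14,"y":-0.03,"z":0,"jaw":0},{"rx":0,"ry":0,"rz":0,"x":0.14,"y":0.03,"z":0,"jaw":0},{"rx":0,"ry":0,"rz":0,"x":0.12,"y":0.08,"z":0,"jaw":0},{"rx":0,"ry":0,"rz":0,"x":0.08,"y":0.12,"z":0,"jaw":0},{"rx":0,"ry":0,"rz":0,"x":0.03,"y":0.14,"z":0,"jaw":0}]'
python3 -m inch '[{"rx":0,"ry":0,"rz":0,"x":-0.03,"y":-0.14,"z":0,"jaw":0},{"rx":0,"ry":0,"rz":0,"x":-0.08,"y":-0.12,"z":0,"jaw":0},{"rx":0,"ry":0,"rz":0,"x":-0.12,"y":-0.08,"z":0,"jaw":0},{"rx":0,"ry":0,"rz":0,"x":-0.14,"y":-0.03,"z":0,"jaw":0},{"rx":0,"ry":0,"rz":0,"x":-0.14,"y":0.03,"z":0,"jaw":0},{"rx":0,"ry":0,"rz":0,"x":-0.12,"y":0.08,"z":0,"jaw":0},{"rx":0,"ry":0,"rz":0,"x":-0.08,"y":0.12,"z":0,"jaw":0},{"rx":0,"ry":0,"rz":0,"x":-0.03,"y":0.14,"z":0,"jaw":0},{"rx":0,"ry":0,"rz":0,"x":0.03,"y":0.14,"z":0,"jaw":0},{"rx":0,"ry":0,"rz":0,"x":0.08,"y":0.12,"z":0,"jaw":0},{"rx":0,"ry":0,"rz":0,"x":0.12,"y":0.08,"z":0,"jaw":0},{"rx":0,"ry":0,"rz":0,"x":0.14,"y":0.03,"z":0,"jaw":0},{"rx":0,"ry":0,"rz":0,"x":0.14,"y":-0.03,"z":0,"jaw":0},{"rx":0,"ry":0,"rz":0,"x":0.12,"y":-0.08,"z":0,"jaw":0},{"rx":0,"ry":0,"rz":0,"x":0.08,"y":-0.12,"z":0,"jaw":0},{"rx":0,"ry":0,"rz":0,"x":0.03,"y":-0.14,"z":0,"jaw":0}]'
python3 -c "
from h import *
snap('wrist','w9.png')"
```

```text
time_s: 15.42
tool_pos: [526.6, 210.1, 123.5]
ee_rot: [-180.0, -0.1, 169.2]
contact_force: [0.5, -0.2, -2.4]
width: 21.2
time_s: 17.42
tool_pos: [526.9, 209.2, 123.9]
ee_rot: [180.0, -0.0, 169.2]
contact_force: [2.3, 0.6, -2.7]
width: 20.8
```

View pics/w9.png

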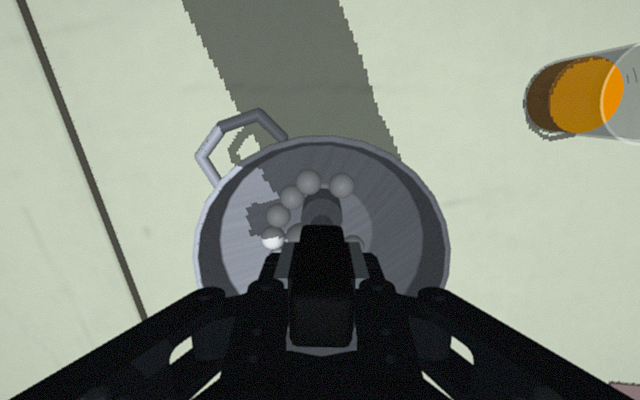

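Small beads are visible at the upper left, from (273,240) to (341,186). I'll lift out and look at the whole bowl.

```bash
python3 -m inch '[{"rx":0,"ry":0,"rz":0,"x":0,"y":0,"z":-0.2,"jaw":0},{"rx":0,"ry":0,"rz":0,"x":0,"y":0,"z":-0.5,"jaw":0},{"rx":0,"ry":0,"rz":0,"x":0,"y":0,"z":-0.6,"jaw":0},{"rx":0,"ry":0,"rz":0,"x":-0.5,"y":0,"z":-0.2,"jaw":0},{"rx":0,"ry":0,"rz":0,"x":-0.7,"y":0,"z":0,"jaw":0},{"rx":0,"ry":0,"rz":0,"x":-0.5,"y":0,"z":0,"jaw":0},{"rx":0,"ry":0,"rz":0,"x":0,"y":0,"z":0,"jaw":0}]'
python3 -c "
from h import *
snap('wrist','w10.png');a=cv2.imread('pics/w10.png')[40:240,200:450];cv2.imwrite('pics/w10c.png',cv2.convertScaleAbs(cv2.resize(a,None,fx=3,fy=3,interpolation=cv2.INTER_CUBIC),alpha=1.5))"
```

```text
time_s: 18.35
tool_pos: [629.5, 189.6, 213.7]
ee_rot: [180.0, 0.1, 169.1]
contact_force: [-0.6, 0.2, -2.7]
width: 21.0
```

View pics/w10c.png

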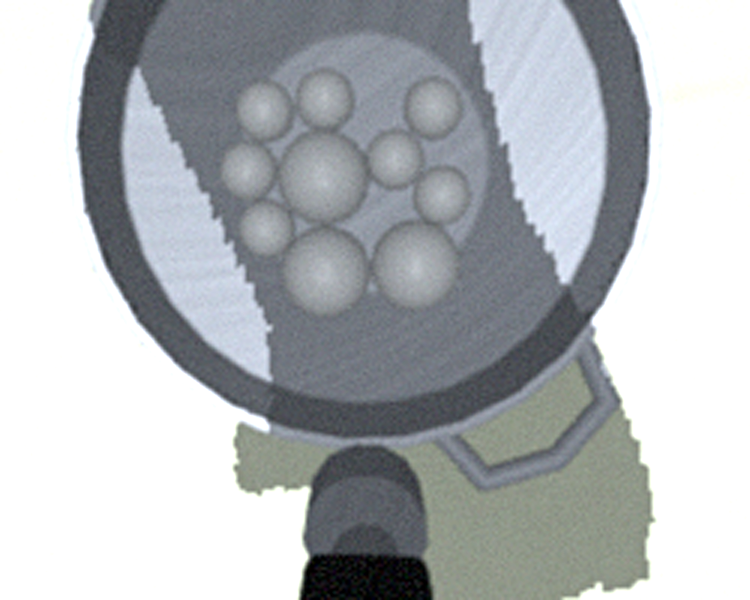

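All ten beads lie mixed in the bowl. Large A at crop (323,176) touches several small beads, B at (325,270) touches the small one at (266,228), and C at (415,264) is next to the one at (442,195). Next I'll put numbers on that and carry the stirrer back.

```bash
python3 - <<'E'
from h import *
L=[(323,176),(325,270),(415,264)];S=[(264,110),(325,98),(246,169),(266,228),(433,107),(396,158),(442,195)]
f=lambda u,z:ray('wrist',(200+u[0]/3,40+u[1]/3),z)
C=np.array([549.4,205.3])
def pos(u,r):
    z=6+r
    for _ in range(20):
        p=f(u,z);d=np.hypot(*(p[:2]-C)); z=max(6+r, 6+(d-34.5)*.839+r/np.cos(np.radians(40)))
    return f(u,z)
for l in L:
    p=pos(l,14);print(np.round(p),[round(float(np.linalg.norm(p-pos(s,9))-23),1) for s in S])
E
python3 -m inch '[{"rx":0,"ry":0,"rz":0,"x":0.04,"y":-0.2,"z":0,"jaw":0},{"rx":0,"ry":0,"rz":0,"x":0.12,"y":-0.6,"z":0,"jaw":0},{"rx":0,"ry":0,"rz":0,"x":0.15,"y":-0.75,"z":0,"jaw":0},{"rx":0,"ry":0,"rz":0,"x":0.15,"y":-0.75,"z":0,"jaw":0},{"rx":0,"ry":0,"rz":0,"x":0.15,"y":-0.75,"z":0,"jaw":0},{"rx":0,"ry":0,"rz":0,"x":0.15,"y":-0.75,"z":0,"jaw":0},{"rx":0,"ry":0,"rz":0,"x":0.15,"y":-0.75,"z":0,"jaw":0},{"rx":0,"ry":0,"rz":0,"x":0.11,"y":-0.5,"z":0,"jaw":0},{"rx":0,"ry":0,"rz":0,"x":0.05,"y":-0.22,"z":0,"jaw":0},{"rx":0,"ry":0,"rz":0,"x":0,"y":0,"z":0.5,"jaw":0},{"rx":0,"ry":0,"rz":0,"x":0,"y":0,"z":0.5,"jaw":0},{"rx":0,"ry":0,"rz":0,"x":0,"y":0,"z":0.1,"jaw":0},{"rx":0,"ry":0,"rz":0,"x":0,"y":0,"z":0,"jaw":0}]'
python3 - <<'E'
from h import *
snap('wrist','w11.png');im=cv2.imread('pics/w11.png')
hsv=cv2.cvtColor(im,cv2.COLOR_BGR2HSV)
m=cv2.inRange(hsv,(5,60,25),(22,255,255)); m=cv2.morphologyEx(m,cv2.MORPH_OPEN,np.ones((3,3)))
b=cv2.convexHull(np.argwhere(m)[:,::-1].astype(np.int32))[:,0]
P=np.array([ray('wrist',q,8)[:2] for q in b]); print(cv2.minEnclosingCircle(P.astype(np.float32)))
snap('top','t11.png');snap('scene','s11.png')
a=cv2.imread('pics/t11.png')[170:270,200:400];cv2.imwrite('pics/t11c.png',cv2.resize(a,None,fx=4,fy=4,interpolation=cv2.INTER_CUBIC))
E
```

```text
[550. 194.  20.] [3.3, 0.3, 0.8, 0.8, 16.4, 0.6, 14.5]
[577. 189.  23.] [27.8, 28.2, 15.7, -0.2, 35.9, 17.7, 20.4]
[581. 216.  23.] [41.8, 33.7, 36.2, 24.8, 24.3, 10.1, 0.8]
time_s: 20.02
tool_pos: [504.7, -107.6, 148.0]
ee_rot: [180.0, -0.0, 169.2]
contact_force: [-0.0, 0.2, -2.1]
width: 21.4
((509.2614440917969, -110.13896179199219), 49.874420166015625)
```

View pics/w11.png

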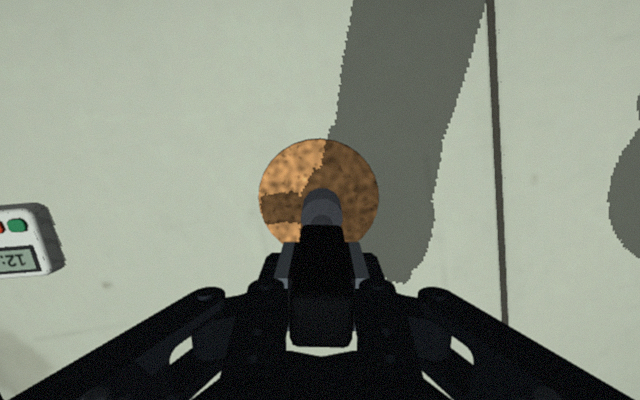

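View pics/t11c.png

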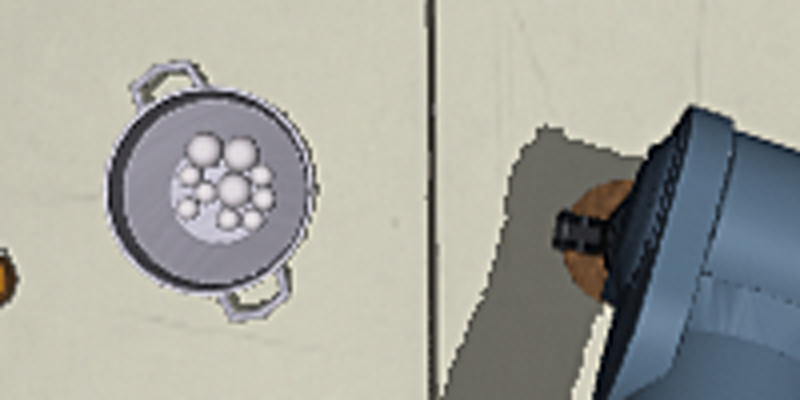

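The gaps to the nearest small bead are all below 1 mm, and the top view agrees. The foot is at (322,208) over the mat, which is centred near (319,198), so it needs a small forward correction before I lower it.

```bash
python3 -m inch '[{"rx":0,"ry":0,"rz":0,"x":-0.06,"y":-0.02,"z":0,"jaw":0},{"rx":0,"ry":0,"rz":0,"x":0,"y":0,"z":0.2,"jaw":0},{"rx":0,"ry":0,"rz":0,"x":0,"y":0,"z":0.15,"jaw":0},{"rx":0,"ry":0,"rz":0,"x":0,"y":0,"z":0.05,"jaw":0},{"rx":0,"ry":0,"rz":0,"x":0,"y":0,"z":0,"jaw":0},{"rx":0,"ry":0,"rz":0,"x":0,"y":0,"z":0,"jaw":0}]'
python3 -c "
from h import *
snap('wrist','w12.png');snap('scene','s12.png');a=cv2.imread('pics/s12.png')[190:280,270:380];b=cv2.imread('pics/w12.png')[110:260,230:410]
a=cv2.resize(a,(660,540),interpolation=cv2.INTER_CUBIC);cv2.imwrite('pics/s12c.png',a);cv2.imwrite('pics/w12c.png',cv2.convertScaleAbs(cv2.resize(b,None,fx=4,fy=4),alpha=1.8))"
```

```text
time_s: 20.92
tool_pos: [508.4, -110.1, 123.8]
ee_rot: [180.0, 0.0, 169.2]
contact_force: [1.1, -0.0, -2.5]
width: 20.9
```

View pics/s12c.png

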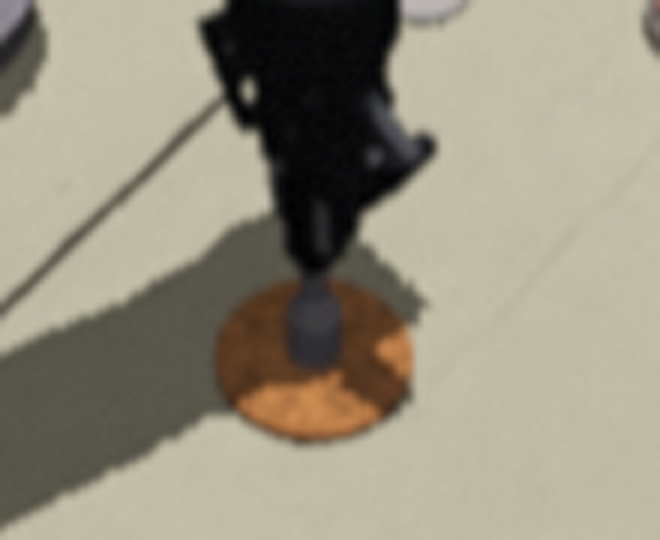

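View pics/w12c.png

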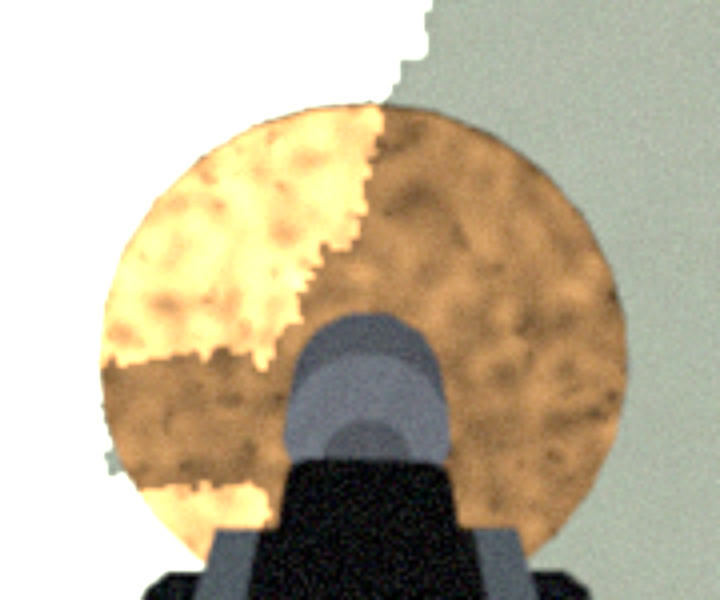

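Foot versus mat, by projection in both views:

```bash
python3 - <<'E'
from h import *
from scipy.optimize import least_squares
np.set_printoptions(precision=1,suppress=True)
W=lambda l:[ray('wrist',(230+x/4,110+y/4),Z)[:2] for x,y in l]
Z=8;P=np.array(W([(103,360),(115,290),(160,200),(250,130),(350,103),(450,120),(550,190),(610,280),(627,360),(610,450)]))
fit=lambda P,r:least_squares(lambda c:np.hypot(*(P-c).T)-r,P.mean(0)+[1,0]).x
print('mat w',fit(P,50))
Z=9.5;print('foot w',fit(np.array(W([(290,370),(300,345),(320,325),(345,315),(368,312),(395,317),(420,332),(435,350),(442,370)])),14))
S=lambda l:np.array([ray('scene',(270+x/6,190+y/6),Z)[:2] for x,y in l])
Z=8;print('mat s',fit(S([(215,355),(235,310),(270,288),(360,285),(395,310),(413,350),(390,400),(350,425),(300,433),(250,412)]),50))
Z=9.5;print('foot s',fit(S([(289,350),(295,362),(314,370),(332,363),(341,350)]),14))
E
```

```text
mat w [ 509.7 -109.7]
foot w [ 510.4 -109.3]
mat s [ 507.1 -111.1]
foot s [ 509.2 -110. ]
```

The foot is within 1–2 mm of the mat's centre in both views. Nudging it, setting it down and releasing.

```bash
python3 -m inch '[{"rx":0,"ry":0,"rz":0,"x":0.02,"y":0,"z":0.01,"jaw":0},{"rx":0,"ry":0,"rz":0,"x":0,"y":0,"z":0.01,"jaw":0},{"rx":0,"ry":0,"rz":0,"x":0,"y":0,"z":0.01,"jaw":0},{"rx":0,"ry":0,"rz":0,"x":0,"y":0,"z":0,"jaw":0},{"rx":0,"ry":0,"rz":0,"x":0,"y":0,"z":0,"jaw":0}]'
```

```text
time_s: 21.65
tool_pos: [507.2, -109.8, 122.2]
ee_rot: [180.0, 0.0, 169.2]
contact_force: [-0.8, 0.7, 3.5]
width: 21.0
```

Force z went from about −2.5 to +3.5 N, so it is resting on the mat at the same height it was grasped at (122.2). Releasing.

```bash
python3 -m inch '[{"rx":0,"ry":0,"rz":0,"x":0,"y":0,"z":0,"jaw":0.3},{"rx":0,"ry":0,"rz":0,"x":0,"y":0,"z":0,"jaw":0.5},{"rx":0,"ry":0,"rz":0,"x":0,"y":0,"z":0,"jaw":0.8},{"rx":0,"ry":0,"rz":0,"x":0,"y":0,"z":0,"jaw":1},{"rx":0,"ry":0,"rz":0,"x":0,"y":0,"z":0,"jaw":1},{"rx":0,"ry":0,"rz":0,"x":0,"y":0,"z":0,"jaw":1},{"rx":0,"ry":0,"rz":0,"x":0,"y":0,"z":-0.2,"jaw":1},{"rx":0,"ry":0,"rz":0,"x":0,"y":0,"z":-0.5,"jaw":1},{"rx":0,"ry":0,"rz":0,"x":0,"y":0,"z":-0.7,"jaw":1},{"rx":0,"ry":0,"rz":0,"x":0,"y":0,"z":-0.7,"jaw":1},{"rx":0,"ry":0,"rz":0,"x":-0.5,"y":0,"z":-0.2,"jaw":1},{"rx":0,"ry":0,"rz":0,"x":-0.5,"y":0,"z":0,"jaw":1},{"rx":0,"ry":0,"rz":0,"x":0,"y":0,"z":0,"jaw":1},{"rx":0,"ry":0,"rz":0,"x":0,"y":0,"z":0,"jaw":1}]'
python3 -c "
from h import *
snap('wrist','w13.png');snap('scene','s13.png');snap('top','t13.png')
a=cv2.imread('pics/s13.png')[150:310,180:440];b=cv2.imread('pics/t13.png')[170:270,190:460]
cv2.imwrite('pics/s13c.png',cv2.resize(a,None,fx=3,fy=3,interpolation=cv2.INTER_CUBIC));cv2.imwrite('pics/t13c.png',cv2.resize(b[:,:90],None,fx=6,fy=6,interpolation=cv2.INTER_CUBIC))"
```

```text
time_s: 23.4
tool_pos: [565.4, -120.9, 260.1]
ee_rot: [180.0, -0.0, 169.2]
contact_force: [-0.7, -0.1, -0.1]
width: 85.5
```

View pics/w13.png

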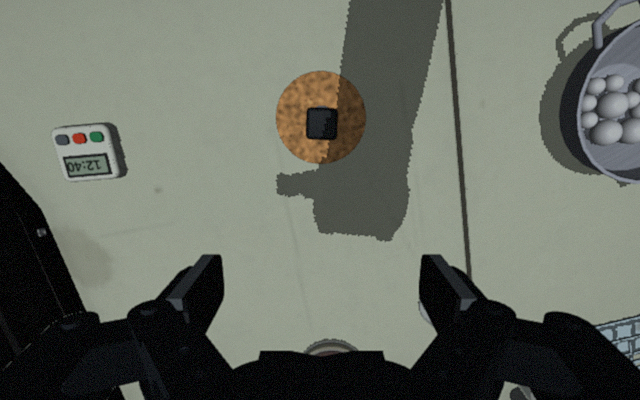

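View pics/s13c.png

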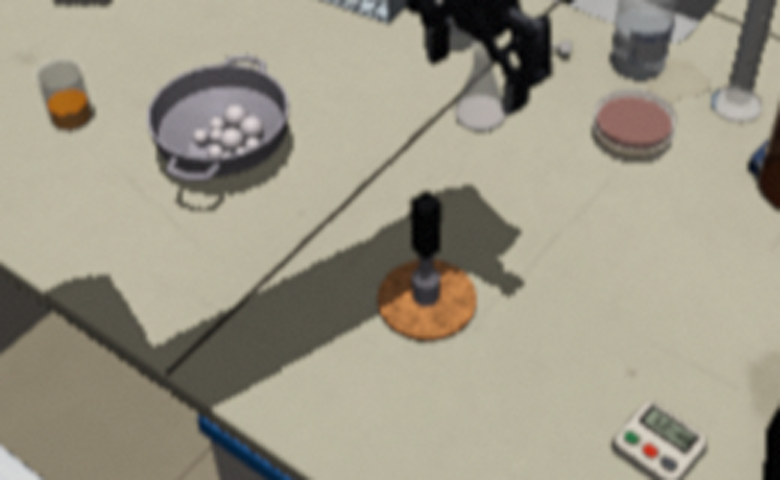

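View pics/t13c.png

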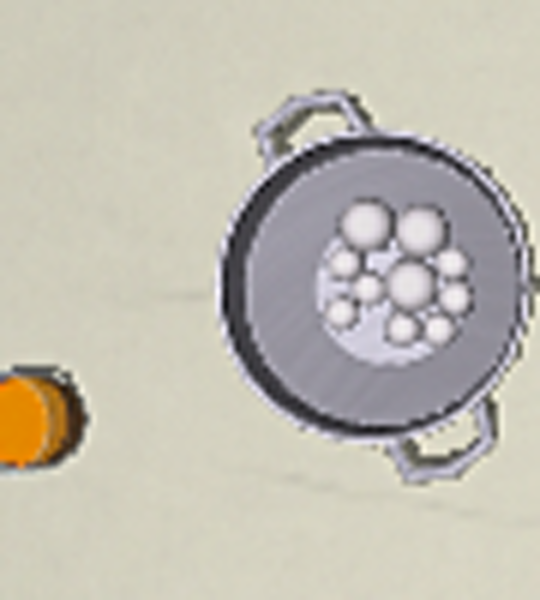

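The stirrer stands upright in the middle of the mat, released. All ten beads are in the bowl and mixed, and the flask, beaker and timer have not moved. Handing in.

```bash
python3 -c "
from h import *
print(manip.sense()['time_s']);print(manip.sign_off())"
```

```text
23.55
the job is handed in; nothing more can be done
None
```

The beads are blended, the stirrer is back on its mat, and I handed the job in at 23.6 s of the 67 s allowed. I stirred four laps through both halves of the bowl, three one way and one back.

- **Blend:** seen from the wrist camera after lift-out, the nearest small bead to each large one was within about 1 mm. All ten beads were in the bowl, and the last top view showed the same arrangement.
- **Stirrer:** it stands upright and released, and the gripper is clear of it. Just before release the foot was 1–2 mm off the mat's centre in the two views. I moved it about 1 mm to correct that and did not re-measure it after release.
- **Bystanders:** in the last pictures the flask, beaker and timer look to be where they started. I judged that by eye, without measuring.
- **Forces:** the readings at the end of each move stayed within about 6 N. I did not see the peaks in between.
- **Disagreements:** my estimates of the bowl's centre differed by up to about 7 mm between cameras, and those of the mat by about 5 mm. I settled both with close-up wrist views. The first move was refused because its rows lacked some keys, and nothing moved.

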